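# Hold a glaze tile flush on the colour reader

## Robot

A 6-joint arm with a two-finger parallel gripper is mounted at the origin on a cart in front of the work surface, level with it; the furniture and walls round the work are solid. World frame = base frame: x ahead of the robot, y to its left, z up, the work surface at z = 0. Lengths are in m, angles in rad, forces in N, time in s.
With the tool pointing down it reaches from about 0.25 to 0.775 m from the base axis. Payload 4 kg.
Tool frame: the origin (TCP) lies at the very end of the fingers, on their centre line; the grasp point (between the pads) lies 19 mm behind it; z points along the fingers, y is the direction in which the jaws open and shut (so a half turn about z gives the same grasp; the last joint's range is limited). The gripper opens to 94 mm and grips with 3 to 60 N. Pads are 16 mm wide; open, the fingers measure 119 mm over their backs; the gripper's body (75 mm by 177 mm) begins 78 mm behind the grasp point.
Start: joints at [-1.222, 0.087, 1.371, -0, 1.684, -0.103], TCP at [0.24, -0.495, 0.206] pointing down, gripper open.
Joint ranges: [-3.1, 3.1], [-0.76, 2.03], [0.27, 2.55], [-1.08, 4.22], [0.17, 2.65], [-2.57, 2.57]. Speed limits (rad/s): [2.79, 2.79, 3.14, 3.14, 3.14, 3.14].

## Interface

Orientations are given as [roll, pitch, yaw] about the fixed x, y, z axes, in that order (R = Rz(yaw) Ry(pitch) Rx(roll)).
In Python, from bench import robot, snapshot, calibration gives the robot as it stands. The module is installed in compiled form; this text tells all that it offers.
- The arm moves only by the tool servo_tool, never from a script. Its argument "series" is text: rows parted by semicolons, each of 5 numbers parted by spaces: the closure, from -1 (fully open) to 1 (shut), then the shift along the tool's x, y, z in cm, then the turn about the tool's z in rad. A call has 1 to 20 rows; each row is the pose to reach, as a shift and turn from the pose commanded when the call began, along the tool's axes at that moment; what a row does not reach only later rows make up. A row lasts 1/12 s, in which the tool goes at most 41.7 mm and 7.16 degrees, less where a joint would pass 70% of its speed; a pose out of reach is approached as far as the arm can. A call with a gripper value outside its range is refused whole. The fingers move at their own pace and stop on an object; the grip force is fixed at half the most. Time passes only in rows, so rows that repeat a pose let the fingers close. It gives the time, the measured TCP pose, the force and the opening at its end, in the units of the state.
- robot.get_obs(): the state, without advancing time (a new reading comes with each control period).
- snapshot(name): name is "scene" or "side" or "wrist"; returns (picture, depth): 480x640x3 uint8, red, green, blue; 480x640 float32, m along the optical axis (not along the pixel's ray), 0 where there is no reading.
- calibration(name): a dict with "fx", "fy", "cx", "cy" (pixels), "rvec" (rotation vector, rad) and "tvec" (3), from world to camera coordinates, as OpenCV has them; the wrist camera has in their place "tool_from_camera" (4x4, takes a point from camera to tool coordinates, whose origin is the TCP and whose axes are the flange's). Camera axes: x right, y down, z forward; pixel columns grow to the right and rows downward; lengths in m; the calibration is good to about 2 mm. A picture is of the moment at which its call begins: read the wrist's pose just before it. calibration takes no time and is no camera call.
- robot.close_job(): hands the job in, once; it reports no verdict.
The state is a dict: "time": time; "joint_positions": joint angles; "qvel": joint speeds; "joint_torque": joint torques, N m; "tool_pos": TCP position; "ee_rot": TCP orientation; "wrist_force": force on the tool from outside, world axes, zero at the start; "wrist_torque": the same for the moment, N m; "width": finger opening in m.
Only numpy, scipy, OpenCV 4.12 (cv2) and the standard library are available. Lean on these libraries where they do the work, as an engineer would, in place of code of your own. Each camera call takes 0.05 s, during which the arm holds its last target. There are 200 camera calls.

## Task

Take a blank reading on the bench colour reader first: with its reading disc still empty, squeeze the orange trigger fully against the black grip and let it spring right back. Then pick up the blue glaze tile by its wooden handle, tilt it to match the sloped reading disc, and press it gently onto the disc, flush and centred, until the sprung disc has sunk about half its travel. Finish while still holding the tile pressed there; do not turn the reader's head or disturb the things lying around.

Things in the scene. Friction and masses are not known exactly. Their poses are not given: they have to be found in the camera images.
- reader: Bench colour reader, fixed: grey base plate 115 x 300 mm, top at 14 mm. Origin on the worktop under it, x away from the robot, y to the left at yaw 0. A white tilting head (88 mm across) with the black reading disc sits at y = +85 mm in a yoke (108 mm wide, 84 mm high); the upright black grip with the orange trigger stands at y = -75 mm; a low display between.
- grip_mid (a point): Point inside the upright black grip, on its centre line, 100 mm above the worktop (grip top at 125 mm). Axes as the reader's. Grip: 30 mm along x, 22 mm along y (faces at y = +-11 mm from this point). The trigger stands on its -y side.
- trigger (a joint): Orange trigger blade, 20 x 8 mm, hinged along the reader's x, 36 mm above the worktop, 17 mm to -y of the grip's centre line; tip 112 mm up. 0 rad at rest (leans out: outer side 37 mm from the grip's centre line at 100 mm height), 0.25 squeezed home (upright, outer side at 21 mm). Needs 2 to 6 N at the tip; springs back. Pinch grip and trigger together from above, closing along the reader's y.
- disc_face (a point): Centre of the outer face of the black reading disc (52 mm across). z = outward normal, y = the reader's y (the head's tilt axis), x points across the face away from the robot, up the slope. The slope differs each run: 17 to 36 degrees from level, the face looking up and toward the reader's -x. The point moves with the disc; at rest it is about 100 mm above the worktop.
- disc (a joint): How far the reading disc is pressed in along its normal, m: 0 at rest, 0.012 at its stop. Spring: about 2.4 N to start it, 6 N at half travel, 9.6 N at the stop. At rest the face stands 16 mm proud of the head's rim.
- head_rim (a point): Point on the rim of the white head at its low front side (the reader's -x side), 44 mm from the head's axis. It shows the tilt of the head, which is clamped at this run's slope by a stiff friction joint and must not be turned.
- tile: Blue glazed test tile 66 x 66 x 7 mm with a light wooden handle on its back, 80 to 140 g. Origin at the centre of the glazed face (underside as it lies); z points from there out through the handle. Handle: block 38 mm along x, 16 mm along y, its top 56 mm from the glazed face, on a 30 mm wide foot that ends at 11 mm; grip it across the 16 mm. Lies face down on the cork mat, handle up.
- mat: Cork mat 130 x 130 x 4 mm, fixed; origin at the centre of its underside.
- cup: Bystander: stained cup 77 mm across with one brush in it, 166 mm tall; origin under its centre. Leave alone.
- bat: Bystander: round pale ware bat, 166 mm across, 30 mm high; origin under its centre. Leave alone.
- loop: Bystander: loop trimming tool with wooden handle, 206 mm long, 12 mm high; origin under it. Leave alone.
Things that resemble listed ones, but are neither listed nor needed, are in the scene too. Leave any green or turquoise look-alike of the tile alone.

How it is judged:
By the outcome, as a careful person would: the job done as asked, in the order asked, and still so for the second after the job is handed in, while the arm keeps its last pose, push and grip.
It also fails if it takes over 48 s, if anything falls off the work surface, if the arm or the gripper's body presses on something with over 40 N, if the wrist force passes 120 N, or if a joint passes its speed limit or range.

## Working session

There is one attempt and no reset: what is moved stays moved. The work goes in short steps, Python scripts to look and compute and a tool call to move; the robot and the scene stay as the last step left them, time stands still between calls to the robot, and variables do not carry over. Pictures are saved under pics/ and viewed, about 8 in all and at most 12, crops included, and the job is handed in when it is done.

Besides the shell and the picture viewer there is one more tool, called as name(argument=value, ...), one argument or row to a line, values as JSON. servo_tool: Moves the arm, as the interface text tells. Its arguments: {"type":"object","properties":{"series":{"type":"string"}},"required":["series"]}

```bash
mkdir -p pics; cat > h.py <<'E'
import numpy as np, cv2
from bench import robot, snapshot, calibration
from scipy.spatial.transform import Rotation as Rn
def tool():
    o=robot.get_obs(); T=np.eye(4); T[:3,:3]=Rn.from_euler('xyz',o['ee_rot']).as_matrix(); T[:3,3]=o['tool_pos']; return T
def cam(name,T=None):
    c=calibration(name); K=np.array([[c['fx'],0,c['cx']],[0,c['fy'],c['cy']],[0,0,1]])
    if name=='wrist': W=(tool() if T is None else T)@np.array(c['tool_from_camera'])
    else:
        M=np.eye(4); M[:3,:3]=cv2.Rodrigues(np.array(c['rvec'],float))[0]; M[:3,3]=np.ravel(c['tvec']); W=np.linalg.inv(M)
    return K,W
def grab(name):
    K,W=cam(name); p,d=snapshot(name); return p,d,K,W
def cloud(d,K,W):
    v,u=np.mgrid[:480,:640]; P=np.stack([(u-K[0,2])/K[0,0]*d,(v-K[1,2])/K[1,1]*d,d],-1)
    X=P@W[:3,:3].T+W[:3,3]; X[d==0]=np.nan; return X
def ray(uv,K,W,z):
    r=W[:3,:3]@np.linalg.inv(K)@np.array([uv[0],uv[1],1.]); return W[:3,3]+r*(z-W[2,3])/r[2]
def save(n,p): cv2.imwrite('pics/'+n,p[:,:,::-1])
E
python3 - <<'E'
from h import *
for n in ['scene','side','wrist']:
    p,d,K,W=grab(n); save(n+'0.png',p); np.savez(n+'0.npz',p=p,d=d,K=K,W=W); print(n,W.round(3).tolist(),(d==0).mean())
p=np.hstack([cv2.imread('pics/scene0.png'),cv2.imread('pics/side0.png')])
print(robot.get_obs())
E
```

```text
scene [[-0.819, -0.424, 0.387, 0.109], [-0.574, 0.584, -0.574, 0.674], [0.017, -0.692, -0.722, 1.012], [0.0, 0.0, 0.0, 1.0]] 0.004033203125
side [[-0.999, 0.033, -0.012, 0.604], [0.026, 0.48, -0.877, 1.304], [-0.024, -0.877, -0.48, 0.814], [0.0, 0.0, 0.0, 1.0]] 0.0038899739583333334
wrist [[0.437, -0.865, -0.248, 0.313], [-0.899, -0.42, -0.12, -0.461], [-0.001, 0.275, -0.961, 0.384], [0.0, 0.0, 0.0, 1.0]] 0.0040462239583333335
{'time': 0.15, 'joint_positions': array([-1.22208452e+00,  8.78122877e-02,  1.37188492e+00, -2.22692670e-05,
        1.68357355e+00, -1.03108075e-01]), 'qvel': array([-0.00096188, -0.00245478, -0.00194565,  0.00122167,  0.00109033,
       -0.00182269]), 'joint_torque': array([ 2.30240053e-03, -3.40644085e+01, -3.02792180e+01,  7.19589880e-02,
        3.05377739e-02, -1.30848916e-04]), 'tool_pos': array([ 0.23997711, -0.49443295,  0.2045695 ]), 'ee_rot': array([-3.13992118e+00, -1.50705839e-04,  4.51817268e-01]), 'wrist_force': array([-0.08290533,  0.81546829,  0.92230814]), 'wrist_torque': array([ 0.01700272, -0.01950573,  0.00648138]), 'width': 0.09418215534102505}
```

View pics/scene0.png

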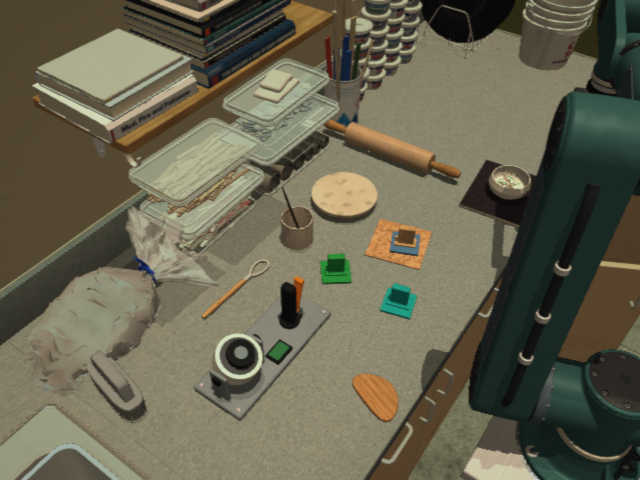

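View pics/side0.png

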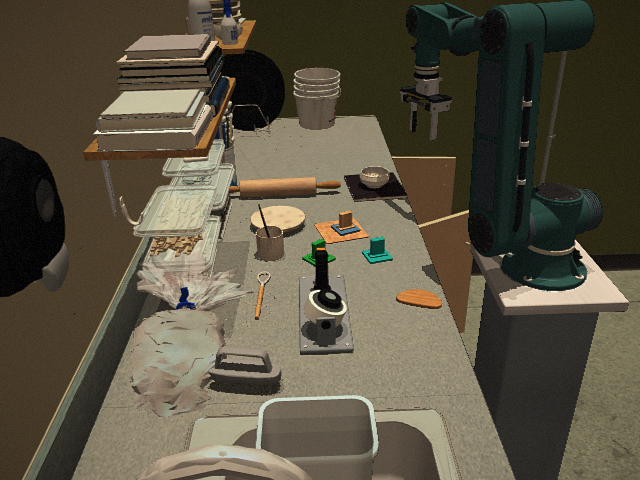

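Scene picture: blue tile with wooden handle on the orange cork mat at (405,240). Look-alikes are green at (336,268) and turquoise at (400,298). The only blue one, on the cork mat, fits. The reader is at about (265,350), with the disc at (240,353) and the grip and trigger at (293,300). The side view agrees: tile at (345,225), disc at (327,298).

```bash
cat > m.py <<'E'
from h import *
import sys
def rect(X,m):
    q=X[m][:,:2]; q=q[np.isfinite(q).all(1)].astype(np.float32)
    return cv2.minAreaRect(q*1000),len(q)
for n in ['scene','side']:
    f=np.load(n+'0.npz'); p,d,K,W=f['p'],f['d'],f['K'],f['W']; X=cloud(d,K,W)
    hsv=cv2.cvtColor(p,cv2.COLOR_RGB2HSV); H,S,V=cv2.split(hsv); z=X[...,2]
    bx={'scene':(190,280,335,420),'side':(295,270,356,356)}[n]
    R=np.zeros(H.shape,bool); R[bx[1]:bx[3],bx[0]:bx[2]]=1
    print(n,'table z',np.nanmedian(z[200:210,300:310]) if n=='side' else np.nanmedian(z[420:430,300:310]))
    print(' plate',rect(X,R&(z>.010)&(z<.018)),np.nanmedian(z[R&(z>.008)&(z<.02)]))
    tb={'scene':(365,215,435,270),'side':(315,205,372,245)}[n]
    T=np.zeros(H.shape,bool); T[tb[1]:tb[3],tb[0]:tb[2]]=1
    blue=T&(H>95)&(H<125)&(S>90)
    print(' blue',rect(X,blue),np.nanpercentile(z[blue],[5,50,95]))
    hd=T&(z>.03); print(' handle>30mm',rect(X,hd),np.nanpercentile(z[hd],[5,50,95,99]))
    ht=T&(z>.054); print(' handletop',rect(X,ht))
    mt=T&(z>.002)&(z<.007)&(S>100)&(H<20); print(' mat',rect(X,mt),np.nanmedian(z[mt]))
    # disc: black, in reader box, z>.07
    gb={'scene':(275,270,310,330),'side':(310,240,335,290)}[n]; G=np.zeros(H.shape,bool); G[gb[1]:gb[3],gb[0]:gb[2]]=1
    org=G&(H<18)&(S>150)&(z>.04); print(' trig',org.sum(),np.nanmedian(X[org],0),np.nanmax(z[org]) if org.sum() else 0)
    bl=G&(V<60)&(z>.04); tp=bl&(z>.118); print(' grip',bl.sum(),np.nanmedian(X[bl],0),'top',rect(X,tp),np.nanmedian(X[tp],0))
    db={'scene':(205,325,275,390),'side':(303,280,350,325)}[n]; D=np.zeros(H.shape,bool); D[db[1]:db[3],db[0]:db[2]]=1
    dk=(D&(V<70)&(z>.07)).astype(np.uint8)
    nn,L,st,c=cv2.connectedComponentsWithStats(dk); k=1+np.argmax(st[1:,4]); m=(L==k)&np.isfinite(z)
    q=X[m]; c0=np.median(q,0)
    for _ in range(5):
        u,s,vt=np.linalg.svd(q-q.mean(0),full_matrices=False); nr=vt[2]*np.sign(vt[2,2]); r=(q-q.mean(0))@nr; q=q[abs(r)<max(.0015,2*r.std())]
    print(' disc',st[k],q.mean(0),'n',nr,'tilt',np.degrees(np.arccos(nr[2])),'az',np.degrees(np.arctan2(nr[1],nr[0])),r.std(),len(q))
E
python3 m.py
python3 -c "
import cv2,numpy as np
a=cv2.imread('pics/scene0.png');b=cv2.imread('pics/side0.png')
f=lambda i,x,y,w,h:cv2.resize(i[y:y+h,x:x+w],(400,300),interpolation=cv2.INTER_CUBIC)
cv2.imwrite('pics/crop1.png',np.vstack([np.hstack([f(a,355,210,80,60),f(b,310,200,80,60)]),np.hstack([f(a,200,265,160,120),f(b,280,230,100,75)])]))"
```

```text
scene table z 0.00026467465901724996
 plate (((632.5071411132812, 131.64450073242188), (219.54425048828125, 374.14666748046875), 0.9126801490783691), 4153) 0.014320077463748082
 blue (((499.43963623046875, -249.76397705078125), (58.29683303833008, 63.01007080078125), 23.73150062561035), 147) [0.00833987 0.01159805 0.0148308 ]
 handle>30mm (((501.4735107421875, -251.58016967773438), (37.822044372558594, 19.866943359375), 27.916242599487305), 226) [0.03227482 0.0511949  0.06188756 0.06368124]
 handletop (((501.185546875, -252.10340881347656), (36.82322311401367, 19.21186637878418), 27.916242599487305), 102)
 mat (((515.8661499023438, -250.8371124267578), (130.037109375, 135.48875427246094), 15.308655738830566), 1094) 0.004485097443681418
 trig 209 [0.5760178  0.06106789 0.09473233] 0.12407578702372613
 grip 488 [0.57431553 0.09744352 0.09291277] top (((579.8300170898438, 90.62815856933594), (22.36712074279785, 28.268739700317383), 86.9205551147461), 116) [0.57882721 0.0915805  0.12395475]
 disc [225 339  31  32 631] [0.56739773 0.25035142 0.10387371] n [-0.37835008  0.02233318  0.92539
[... 544 characters left out ...]
268056 0.06489486]
 handletop (((525.7787475585938, -171.48837280273438), (152.19874572753906, 182.0548858642578), 4.614838600158691), 97)
 mat (((519.8585205078125, -283.36505126953125), (139.97711181640625, 194.0693817138672), 14.744997024536133), 387) 0.005413355895466321
 trig 33 [0.58315232 0.07471214 0.11452892] 0.12853553228224657
 grip 483 [0.58235751 0.09524835 0.08233328] top (((581.5824584960938, 91.0142593383789), (26.985631942749023, 21.356618881225586), 24.834716796875), 77) [0.58193732 0.09349026 0.12509792]
 disc [313 289  30  23 378] [0.57076644 0.25672606 0.10187838] n [-0.34995415  0.22726805  0.90878013] tilt 24.6626848989329 az 146.99940465129328 0.004868173433997451 335
```

View pics/crop1.png

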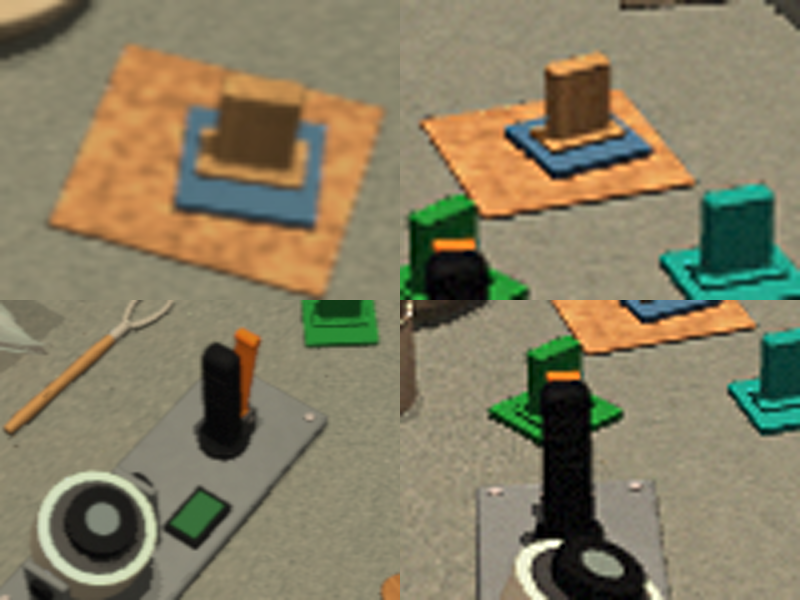

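The crop confirms it: blue tile with light wooden handle, alone on the cork mat. Reader centre is about (0.581, 0.166), yaw ≈ 0. The plate measures 115 x 306 mm, which matches. I'll move over the reader for a close look.

servo_tool(
  series="-1 27.8 -22.8 -5.5 0.45;-1 55.6 -45.7 -5.5 0.45;-1 55.6 -45.7 -5.5 0.45;-1 55.6 -45.7 -5.5 0.45;-1 55.6 -45.7 -5.5 0.45;-1 55.6 -45.7 -5.5 0.45;-1 55.6 -45.7 -5.5 0.45;-1 55.6 -45.7 -5.5 0.45;-1 55.6 -45.7 -5.5 0.45;-1 55.6 -45.7 -5.5 0.45;-1 55.6 -45.7 -5.5 0.45;-1 55.6 -45.7 -5.5 0.45;-1 55.6 -45.7 -5.5 0.45;-1 55.6 -45.7 -5.5 0.45;-1 55.6 -45.7 -5.5 0.45;-1 55.6 -45.7 -5.5 0.45;-1 55.6 -45.7 -5.5 0.45;-1 55.6 -45.7 -5.5 0.45;-1 55.6 -45.7 -5.5 0.45;-1 55.6 -45.7 -5.5 0.45",
)

```text
time: 1.82
tool_pos: [0.5406, 0.1596, 0.2595]
ee_rot: [3.141, 0.002, 0.003]
wrist_force: [0.4, -0.1, -0.2]
width: 0.0936
```

```bash
python3 - <<'E'
from h import *
p,d,K,W=grab('wrist'); save('w1.png',p); np.savez('w1.npz',p=p,d=d,K=K,W=W); print(robot.get_obs()['time'],W.round(3).tolist(),tool().round(3).tolist())
E
```

```text
1.8667 [[0.004, -0.961, -0.277, 0.622], [-1.0, -0.003, -0.003, 0.159], [0.002, 0.277, -0.961, 0.439], [0.0, 0.0, 0.0, 1.0]] [[1.0, 0.002, -0.001, 0.54], [0.002, -1.0, -0.001, 0.159], [-0.001, 0.001, -1.0, 0.26], [0.0, 0.0, 0.0, 1.0]]
```

View pics/w1.png

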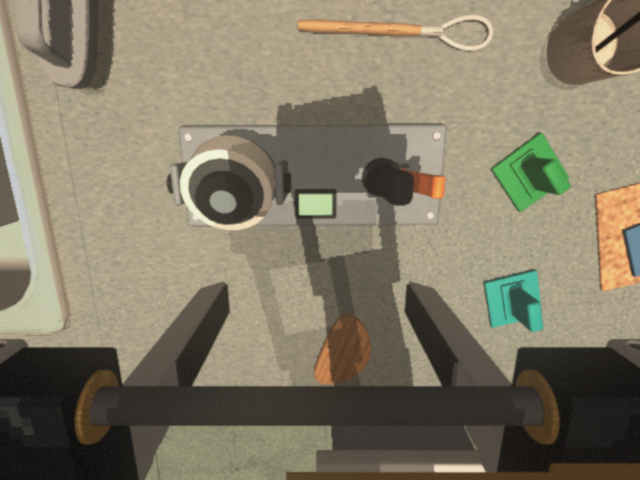

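The wrist view shows the disc at (223,195), grip top at (392,182), orange trigger tip at (438,185) and green display at (316,204). Plate edges are nearly level, so yaw is close to 0.

```bash
python3 - <<'E'
from h import *
f=np.load('w1.npz'); p,d,K,W=f['p'],f['d'],f['K'],f['W']; X=cloud(d,K,W); z=X[...,2]
H,S,V=cv2.split(cv2.cvtColor(p,cv2.COLOR_RGB2HSV))
def box(a,b,c,e):
    m=np.zeros(H.shape,bool); m[b:e,a:c]=1; return m&np.isfinite(z)
rc=lambda m:cv2.minAreaRect((X[m][:,:2]*1000).astype(np.float32))
pl=box(150,110,470,240)&(z>.008)&(z<.02)
print('plate corners',[ray(c,K,W,.014).round(4)[:2].tolist() for c in [(180,126),(445,124),(190,226),(438,222)]],np.median(z[pl]))
g=box(350,140,412,215)&(V<70)&(z>.1); print('grip',rc(g&(z>.118)),np.median(X[g&(z>.118)],0),g.sum(), np.median(z[g&(z>.118)]))
o=box(400,160,455,210)&(S>150)&(H<20); t=o&(z>.104); print('trig',o.sum(),rc(t),np.percentile(z[o],[5,50,98]),X[t].min(0),X[t].max(0))
dd=box(180,155,265,230)&(z>.075)&(V<110)
dk=dd.astype(np.uint8); n,L,st,c=cv2.connectedComponentsWithStats(dk); k=1+np.argmax(st[1:,4]); m=L==k; print(st[k])
q=X[m]
# ransac plane
rng=np.random.default_rng(0); best=0
for _ in range(500):
    a=q[rng.choice(len(q),3,False)]; nn=np.cross(a[1]-a[0],a[2]-a[0]); nn/=np.linalg.norm(nn)+1e-12
    w=abs((q-a[0])@nn)<.0012
    if w.sum()>best: best=w.sum(); B=w
for it in range(3):
    i=q[B]; c0=i.mean(0); nr=np.linalg.svd(i-c0,full_matrices=False)[2][2]; nr*=np.sign(nr[2]); B=abs((q-c0)@nr)<.0015
print('disc inl',B.sum(),len(q),'c',c0,'n',nr,'tilt',np.degrees(np.arccos(nr[2])),'az',np.degrees(np.arctan2(nr[1],nr[0])))
mm=np.zeros(H.shape,np.uint8); mm[tuple(np.argwhere(m)[B].T)]=1
ct=max(cv2.findContours(mm,0,cv2.CHAIN_APPROX_NONE)[0],key=cv2.contourArea)
def onpl(u):
    r=W[:3,:3]@np.linalg.inv(K)@np.array([u[0],u[1],1.]); return W[:3,3]+r*((c0-W[:3,3])@nr)/(r@nr)
pts=np.array([onpl(u) for u in ct[:,0]]); ex=np.cross([0,1,0],nr); ex/=np.linalg.norm(ex); ey=np.cross(nr,ex)
uv=np.c_[(pts-c0)@ex,(pts-c0)@ey]; (cc,r)=cv2.minEnclosingCircle((uv*1000).astype(np.float32)); print('circ',cc,r,'centre',c0+ex*cc[0]/1000+ey*cc[1]/1000)
# grey centre of disc
gy=box(195,180,250,225)&(V>110)&(V<180)&(S<40); ys,xs=np.nonzero(gy); print('grey px',xs.mean() if len(xs) else 0,ys.mean() if len(ys) else 0,len(xs))
print('V at',[p[y,x].tolist() for x,y in [(223,202),(223,170),(200,190),(240,190)]], 'ellipse',cv2.fitEllipse(ct))
# white rim
wr=(box(170,140,275,235)&(V>190)&(S<60)&(z>.06)); q=X[wr]; print('rim',wr.sum(),np.median(q,0),q.min(0),q.max(0))
E
```

```text
plate corners [[0.636, 0.3093], [0.6393, 0.0165], [0.5228, 0.3087], [0.5287, 0.0136]] 0.01405829854278845
grip ((582.32421875, 86.53300476074219), (28.46512794494629, 19.73935890197754), 2.28937029838562) [0.58268958 0.08709451 0.12404471] 882 0.12404471430873443
trig 593 ((582.39013671875, 50.48659133911133), (18.755596160888672, 11.658123970031738), 1.264629602432251) [0.07887852 0.10357265 0.11442617] [0.57293907 0.04452267 0.10414712] [0.59174455 0.05616297 0.11525036]
[ 190  160   74   64 3241]
disc inl 1604 3241 c [0.56907218 0.24452266 0.10443173] n [-0.3637334  -0.00273503  0.93149908] tilt 21.330287224368703 az -179.56918270683664
circ (-1.3669973611831665, 0.18491214513778687) 25.963350296020508 centre [0.56779864 0.24470757 0.10393497]
grey px 221.89339019189765 202.0852878464819 469
V at [[159, 160, 142], [93, 89, 77], [63, 60, 50], [54, 50, 43]] ellipse ((222.48052978515625, 199.5240020751953), (45.318424224853516, 57.193603515625), 111.81031799316406)
rim 1054 [0.5853475  0.26869548 0.09390638] [0.53457912 0.21197787 0.07283662] [0.61373538 0.29414419 0.10530393]
```

The disc edge fits a radius of 26.0 mm, which matches; tilt is 21.3° and reader yaw ≈ 0.015. The grip is at (0.582, 0.087). The wrist and fixed cameras differ by about 4 mm in y; I trust the wrist for acting. Next I go down astride the grip and trigger.

servo_tool(
  series="-1 2 4 0 -0.01;-1 4.2 7.8 2 -0.01;-1 4.2 7.8 2 -0.01;-1 4.2 7.8 5 -0.01;-1 4.2 7.8 8 -0.01;-1 4.2 7.8 10 -0.01;-1 4.2 7.8 12 -0.01;-1 4.2 7.8 14 -0.01;-1 4.2 7.8 16 -0.01;-1 4.2 7.8 17.5 -0.01;-1 4.2 7.8 17.5 -0.01;-1 4.2 7.8 17.5 -0.01",
)

```text
time: 2.87
tool_pos: [0.5817, 0.0799, 0.0848]
ee_rot: [3.141, 0.002, 0.01]
wrist_force: [0.1, -0.6, 0.7]
width: 0.0938
```

```bash
python3 - <<'E'
from h import *
p,d,K,W=grab('wrist'); save('w2.png',p); print(robot.get_obs())
E
```

```text
{'time': 2.9167, 'joint_positions': array([ 4.04673168e-02,  2.22918673e-01,  1.45503595e+00, -1.70233291e-04,
        1.46308167e+00,  1.60102595e+00]), 'qvel': array([ 0.00727087, -0.01112964, -0.03308772, -0.00037101, -0.00514113,
       -0.0006148 ]), 'joint_torque': array([-3.91421607e-02, -3.73905802e+01, -2.79640710e+01,  1.00616462e-02,
       -2.93838233e-02, -3.14672361e-04]), 'tool_pos': array([0.58285476, 0.08018644, 0.0862775 ]), 'ee_rot': array([ 3.14144029e+00, -5.61221620e-04,  1.02559859e-02]), 'wrist_force': array([-0.23497383, -0.35206629,  0.72199847]), 'wrist_torque': array([ 0.01403908,  0.01633369, -0.01889054]), 'width': 0.09380924035159531}
```

View pics/w2.png

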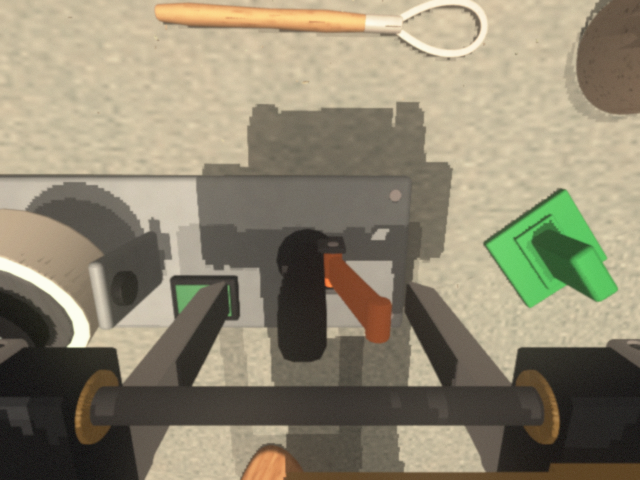

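The fingers stand astride grip (278-326, 300) and trigger (378,320) with clearance on both sides. Now squeeze.

servo_tool(
  series="1 0 0 0 0;1 0 0 0 0;1 0 0 0 0;1 0 0 0 0;1 0 0 0 0;1 0 0 0 0;1 0 0 0 0;1 0 0 0 0;1 0 0 0 0;1 0 0 0 0",
)

```text
time: 3.75
tool_pos: [0.5836, 0.0813, 0.0862]
ee_rot: [-3.141, -0.002, 0.011]
wrist_force: [1.6, -3.7, 4.0]
width: 0.0324
```

Width is 32.4 mm against 32 mm expected when home. I'll hold a moment, release and check.

servo_tool(
  series="1 0 0 0 0;1 0 0 0 0;1 0 0 0 0;1 0 0 0 0;-1 0 0 0 0;-1 0 0 0 0;-1 0 0 0 0;-1 0 0 0 0;-1 0 0 0 0;-1 0 0 0 0;-1 0 0 0 0;-1 0 0 0 0;-1 0 0 0 0;-1 0 0 0 0",
)

```text
time: 4.92
tool_pos: [0.5828, 0.0818, 0.0855]
ee_rot: [-3.141, 0.0, 0.012]
wrist_force: [-0.6, 0.5, -0.6]
width: 0.0929
```

```bash
python3 - <<'E'
from h import *
p,d,K,W=grab('wrist'); save('w3.png',p); q=cv2.imread('pics/w2.png')[:,:,::-1]
for im in (q,p):
    H,S,V=cv2.split(cv2.cvtColor(np.ascontiguousarray(im),cv2.COLOR_RGB2HSV)); m=(S>150)&(H<15); m[:220]=0;m[345:]=0; ys,xs=np.nonzero(m); print(xs.min(),xs.max(),xs.mean(),ys.mean(),len(xs))
E
```

```text
324 390 358.4102003642987 297.64116575591987 2745
326 394 361.77992700729925 299.1985401459854 2740
```

The trigger has sprung back (orange at the same pixels as before), so the blank reading is done. Next I go up and over the tile.

servo_tool(
  series="-1 0 0 -3 0;-1 0 0 -7 0;-1 0 0 -11 0;-1 0 0 -15 0;-1 0 0 -17.5 0;-1 -1 3 -17.5 -0.05;-1 -2 7 -17.5 -0.1;-1 -3 11 -17.5 -0.2;-1 -4 15 -17.5 -0.3;-1 -5 19 -17.5 -0.4;-1 -6 23 -17.5 -0.47;-1 -7 27 -17.5 -0.47;-1 -8 31 -17.5 -0.47;-1 -8 33.7 -17.5 -0.47;-1 -8 33.7 -15 -0.47;-1 -8 33.7 -12 -0.47;-1 -8 33.7 -9 -0.47;-1 -8 33.7 -7.5 -0.47;-1 -8 33.7 -7.5 -0.47;-1 -8 33.7 -7.5 -0.47",
)

```text
time: 6.63
tool_pos: [0.5066, -0.2563, 0.1599]
ee_rot: [-3.14, 0.001, 0.482]
wrist_force: [0.2, 0.8, -0.1]
width: 0.0937
```

```bash
python3 - <<'E'
from h import *
p,d,K,W=grab('wrist'); save('w4.png',p); X=cloud(d,K,W); z=X[...,2]; T=tool(); print(T.round(4).tolist())
H,S,V=cv2.split(cv2.cvtColor(p,cv2.COLOR_RGB2HSV))
R=np.zeros(H.shape,bool); R[100:340,180:460]=1
rc=lambda m:cv2.minAreaRect((X[m&np.isfinite(z)][:,:2]*1000).astype(np.float32))
b=R&(H>95)&(H<125)&(S>90)&(z<.03); print('blue',rc(b),b.sum(),np.nanmedian(z[b]))
w=R&(H<25)&(S>60)&(z>.05)&(z<.07); print('top',rc(w),w.sum(),np.nanmedian(z[w]))
E
```

```text
[[0.8861, 0.4635, 0.0014, 0.5074], [0.4635, -0.8861, -0.0007, -0.2569], [0.0009, 0.0012, -1.0, 0.1616], [0.0, 0.0, 0.0, 1.0]]
blue ((0.0, 0.0), (0.0, 0.0), 0.0) 0 nan
top ((501.8185119628906, -257.3188781738281), (37.964176177978516, 15.97661018371582), 24.27771759033203) 914 0.05970209151397185
  return np.nanmean(a, axis, out=out, keepdims=keepdims)
```

View pics/w4.png

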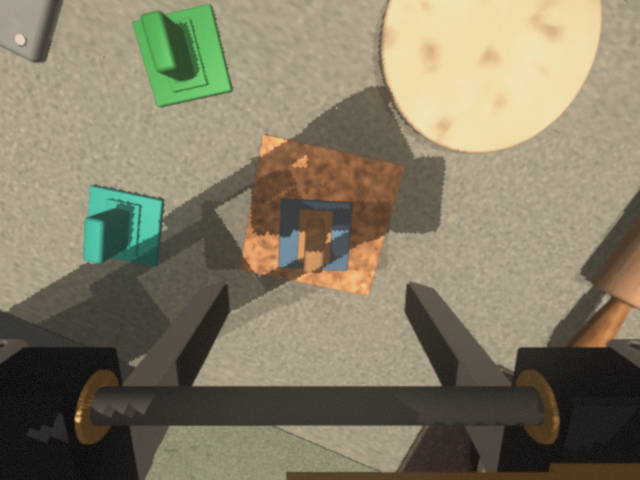

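The wrist view shows the tile at (315,235) with handle top at (314,228). The top measures 38.0 x 16.0 mm at z = 59.7 mm, 24.3°, centred (0.502, -0.257), all as it must be. Nearby are green (182,55) and turquoise (125,225). I go down and grip.

servo_tool(
  series="-1 -0.5 -0.2 3 0.06;-1 -0.5 -0.2 6 0.06;-1 -0.5 -0.2 9 0.06;-1 -0.5 -0.2 11 0.06;-1 -0.5 -0.2 12.5 0.06;-1 -0.5 -0.2 13.4 0.06;-1 -0.5 -0.2 13.4 0.06;-1 -0.5 -0.2 13.4 0.06;1 -0.5 -0.2 13.4 0.06;1 -0.5 -0.2 13.4 0.06;1 -0.5 -0.2 13.4 0.06;1 -0.5 -0.2 13.4 0.06;1 -0.5 -0.2 13.4 0.06;1 -0.5 -0.2 13.4 0.06;1 -0.5 -0.2 13.4 0.06;1 -0.5 -0.2 13.4 0.06;1 -0.5 -0.2 13.4 0.06;1 -0.5 -0.2 13.4 0.06;1 -0.5 -0.2 13.4 0.06",
)

```text
time: 8.27
tool_pos: [0.5016, -0.2573, 0.0264]
ee_rot: [3.142, 0.0, 0.422]
wrist_force: [-0.7, 0.6, 0.2]
width: 0.0241
```

servo_tool(
  series="1 0 0 -2 0;1 0 0 -5 0;1 0 0 -8 0;1 0 0 -12 0;1 0 0 -12 0;1 0 0 -12 0",
)

```text
time: 8.77
tool_pos: [0.5032, -0.2583, 0.1496]
ee_rot: [3.136, -0.004, 0.422]
wrist_force: [0.3, 0.4, -1.5]
width: 0.0157
```

The fingers had not quite closed when the lift began, so I check how the tile sits.

```bash
cat > t.py <<'E'
from h import *
def tileplane(name,show=None):
    T=tool(); p,d,K,W=grab(name); X=cloud(d,K,W)
    if show: save(show,p)
    H,S,V=cv2.split(cv2.cvtColor(p,cv2.COLOR_RGB2HSV)); Y=(X-T[:3,3])@T[:3,:3]   # tool coords
    b=(H>95)&(H<125)&(S>80)&(np.abs(Y[...,0])<.08)&(np.abs(Y[...,1])<.08)&(Y[...,2]>-.05)&(Y[...,2]<.08)
    q=Y[b]; print(name,'n',len(q))
    if len(q)<50: return p
    for _ in range(6):
        c=q.mean(0); n=np.linalg.svd(q-c,full_matrices=False)[2][2]; n*=-np.sign(n[2]); r=(q-c)@n; q=q[abs(r)<max(.0012,2*r.std())]
    nw=T[:3,:3]@n
    print(' plane c(tool)',c.round(4),'n tool',n.round(3),'n world',nw.round(3),'rms',r.std().round(5),len(q))
    print(' z at axis',(c[2]+(n[0]*c[0]+n[1]*c[1])/n[2]).round(4),'rect',cv2.minAreaRect((Y[b][:,:2]*1000).astype(np.float32)))
    return p
E
python3 - <<'E'
from t import *
p=tileplane('wrist','w5.png'); s=tileplane('side'); c=tileplane('scene')
print(robot.get_obs()['wrist_force'],robot.get_obs()['width'])
f=lambda i,x,y,w,h:cv2.resize(i[y:y+h,x:x+w],(400,300),interpolation=cv2.INTER_CUBIC)
save('m5.png',np.hstack([f(p,160,120,320,240),f(s,290,110,120,90)]))
E
```

```text
wrist n 0
side n 122
 plane c(tool) [ 0.0112 -0.0154  0.0348] n tool [-0.016  0.017 -1.   ] n world [-0.009 -0.022  1.   ] rms 0.0015 104
 z at axis 0.0352 rect ((3.290555953979492, -2.909015655517578), (70.5964584350586, 68.8209457397461), 3.832911729812622)
scene n 198
 plane c(tool) [ 0.0048 -0.0202  0.0367] n tool [ 0.001  0.029 -1.   ] n world [ 0.015 -0.027  1.   ] rms 0.00146 175
 z at axis 0.0373 rect ((3.1968250274658203, -4.576324462890625), (61.16410827636719, 67.19638061523438), 0.3069608509540558)
[ 0.09617434  0.00718027 -1.58493421] 0.01574036766477564
```

View pics/m5.png

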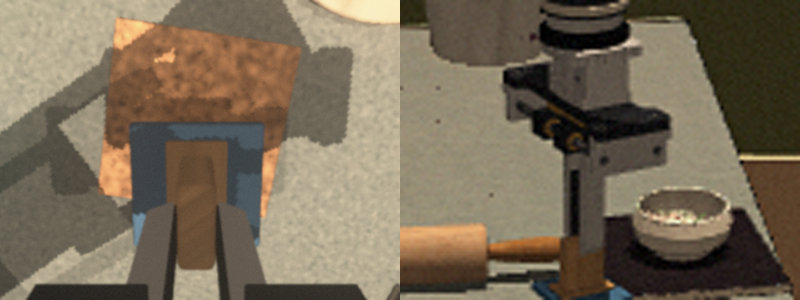

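The tile is held level but only by the top 13 mm of its handle. I'll set it back on the mat and regrip deeper.

servo_tool(
  series="1 0 0 4 0;1 0 0 8 0;1 0 0 9.5 0;1 0 0 10.1 0;1 0 0 10.1 0;1 0 0 10.1 0;-0.5 0 0 10.1 0;-0.5 0 0 10.1 0;-0.5 0 0 10.1 0;-0.5 0 0 11 0;-0.5 0 0 12 0;-0.5 0 0 12.1 0;1 0 0 12.1 0;1 0 0 12.1 0;1 0 0 12.1 0;1 0 0 12.1 0;1 0 0 12.1 0;1 0 0 12.1 0;1 0 0 12.1 0;1 0 0 12.1 0",
)

```text
time: 10.58
tool_pos: [0.5017, -0.2572, 0.0258]
ee_rot: [3.142, -0.0, 0.422]
wrist_force: [0.5, 1.1, 1.5]
width: 0.016
```

servo_tool(
  series="1 0 0 0 0;1 0 0 0 0;1 0 0 -0.5 0;1 0 0 -3 0;1 0 0 -7 0;1 0 0 -11 0;1 0 0 -15 0;1 0 0 -15 0;1 0 0 -15 0",
)

```text
time: 11.33
tool_pos: [0.5031, -0.2585, 0.1791]
ee_rot: [3.135, -0.004, 0.422]
wrist_force: [-0.5, 0.2, -1.4]
width: 0.0157
```

```bash
python3 - <<'E'
from t import *
s=tileplane('side'); c=tileplane('scene')
o=robot.get_obs(); print(o['wrist_force'],o['width'],o['time'],o['joint_positions'].round(3))
E
```

```text
side n 125
 plane c(tool) [ 0.0086 -0.0164  0.0129] n tool [ 0.006  0.005 -1.   ] n world [0.002 0.002 1.   ] rms 0.00117 96
 z at axis 0.0129 rect ((2.7523193359375, -1.94598388671875), (72.57601165771484, 66.67630767822266), 86.86827850341797)
scene n 197
 plane c(tool) [ 0.0025 -0.0217  0.0143] n tool [-0.002 -0.003 -1.   ] n world [-0.005  0.003  1.   ] rms 0.00127 165
 z at axis 0.0142 rect ((1.1369190216064453, -3.365184783935547), (71.62040710449219, 60.199214935302734), 89.47824096679688)
[-0.22149414 -0.50979608 -2.1552134 ] 0.015961420192302917 11.4333 [-0.575  0.126  1.391 -0.     1.627  0.574]
```

Grip is good now: 16 mm wide, tile level, tile back 14 mm past the fingertips as planned. The interface has no tilt axis, so I'll see how the arm treats an out-of-reach pose, outward along x near y = 0 where there is free space, since the tool must lean outward. First I check that space.

```bash
python3 - <<'E'
from h import *
A=[]
for n in ['scene','side']:
    f=np.load(n+'0.npz'); A.append(cloud(f['d'],f['K'],f['W']).reshape(-1,3))
A=np.vstack(A); A=A[np.isfinite(A).all(1)]
for y in np.arange(-.5,.5,.1):
    print(round(y,1),[ (round(float(x),2),round(float(np.percentile(q,99.5)),2)) for x in np.arange(.5,1.2,.1) for q in [A[(A[:,1]>=y)&(A[:,1]<y+.1)&(A[:,0]>=x)&(A[:,0]<x+.1)][:,2]] if len(q)>5])
E
```

```text
-0.5 [(0.5, 0.03), (0.6, 0.05), (0.7, 0.05), (0.8, 0.37), (0.9, 0.23), (1.0, 0.64)]
-0.4 [(0.5, 0.01), (0.6, 0.04), (0.7, 0.42), (0.8, 0.44), (0.9, 0.43), (1.0, 0.65)]
-0.3 [(0.5, 0.06), (0.6, 0.04), (0.7, 0.42), (0.8, 0.56), (0.9, 0.25), (1.0, 0.66)]
-0.2 [(0.5, 0.01), (0.6, 0.07), (0.7, 0.42), (0.8, 0.58), (0.9, 0.58), (1.0, 0.67)]
-0.1 [(0.5, 0.06), (0.6, 0.07), (0.7, 0.42), (0.8, 0.58), (0.9, 0.58), (1.0, 0.68)]
-0.0 [(0.5, 0.13), (0.6, 0.02), (0.7, 0.42), (0.8, 0.56), (0.9, 0.56), (1.0, 0.69)]
0.1 [(0.5, 0.11), (0.6, 0.02), (0.7, 0.42), (0.8, 0.51), (0.9, 0.51), (1.0, 0.69)]
0.2 [(0.5, 0.11), (0.6, 0.11), (0.7, 0.03), (0.8, 0.5), (0.9, 0.51), (1.0, 0.71)]
0.3 [(0.5, 0.08), (0.6, 0.05), (0.7, 0.09), (0.8, 0.09), (0.9, 0.09), (1.0, 0.72)]
0.4 [(0.5, 0.01), (0.6, 0.08), (0.7, 0.09), (0.8, 0.06), (0.9, 0.06), (1.0, 0.67)]
```

servo_tool(
  series="1 0 0 -3 0;1 0 0 -6 0;1 0 0 -10 0;1 2 -2 -10 0.05;1 5 -5 -10 0.15;1 9 -9 -10 0.25;1 12 -12 -10 0.35;1 14 -15 -10 0.42;1 15.6 -18 -10 0.42;1 16.5 -20 -10 0.42;1 16.5 -20 -10 0.42;1 16.5 -20 -10 0.42;1 16.5 -20 -10 0.42",
)

```text
time: 12.52
tool_pos: [0.5696, -0.0079, 0.2731]
ee_rot: [3.141, 0.004, 0.002]
wrist_force: [-0.3, 0.2, -0.8]
width: 0.016
```

A shelf at x > 0.72, z ≈ 0.42 blocks the outward stretch. The space above the near bench is free, and stretching upward there would also lean the tool outward. I try that in moderate steps, watching the orientation.

servo_tool(
  series="1 -3 -0.5 0 0;1 -7 -1 0 0;1 -11 -1.4 -2 0;1 -14 -1.4 -5 0;1 -15 -1.4 -9 0;1 -15 -1.4 -13 0;1 -15 -1.4 -17 0;1 -15 -1.4 -21 0;1 -15 -1.4 -25 0;1 -15 -1.4 -29 0;1 -15 -1.4 -33 0;1 -15 -1.4 -37 0;1 -15 -1.4 -41 0;1 -15 -1.4 -41 0;1 -15 -1.4 -41 0",
)

```text
time: 13.77
tool_pos: [0.4083, 0.0051, 0.6467]
ee_rot: [3.139, -0.028, -0.001]
wrist_force: [-0.8, 0.4, -1.9]
width: 0.0156
```

```bash
python3 - <<'E'
from h import *
o=robot.get_obs(); print(o['joint_positions'].round(3),o['tool_pos'],o['ee_rot'],o['width'])
E
```

```text
[-0.128  0.185  0.274  0.003  2.654  1.447] [0.40834344 0.00514665 0.64674792] [ 3.13945547e+00 -2.78534418e-02 -8.99191531e-04] 0.015630450507786893
```

The tool has begun to lean outward (pitch -0.028) at the joint limits. I back off now and see whether the lean stays.

servo_tool(
  series="1 0 0 4 0;1 0 0 8 0;1 0 0 12 0;1 0 0 12 0;1 0 0 12 0",
)

```text
time: 14.18
tool_pos: [0.4103, 0.0057, 0.5204]
ee_rot: [3.141, -0.015, 0.001]
wrist_force: [1.2, -0.1, -1.0]
width: 0.0159
```

```bash
python3 - <<'E'
from h import *
o=robot.get_obs(); print(o['joint_positions'].round(3),o['tool_pos'],o['ee_rot'],o['width'])
E
```

```text
[-1.260e-01 -6.900e-02  8.820e-01  2.000e-03  2.314e+00  1.446e+00] [0.4103014  0.00569767 0.52043009] [ 3.14110742e+00 -1.51512282e-02  6.05391679e-04] 0.015865250398631153
```

The lean stays: the commanded pose is re-based on what was reached, at about 0.015 rad per overreach. Pushing radially with the arm stretched but joint 5 off its limit should give more per step. I move to x ≈ 0.55 (clear of the shelf) and stretch.

servo_tool(
  series="1 4 0 0 0;1 8 0 0 0;1 12 0 0 0;1 14 0 0 0;1 14 0 -4 0;1 14 0 -8 0;1 14 0 -12 0;1 14 0 -12 0;1 14 0 -12 0",
)

```text
time: 14.93
tool_pos: [0.5104, 0.0063, 0.5979]
ee_rot: [3.139, -0.059, 0.002]
wrist_force: [-0.4, 0.2, -1.5]
width: 0.0156
```

```bash
cat > o.py <<'E'
from h import *
o=robot.get_obs(); print(o['time'],o['joint_positions'].round(3),o['tool_pos'].round(4),o['ee_rot'].round(3),o['width'].__round__(4),o['wrist_force'].round(1), 'sum',o['joint_positions'][[1,2,4]].sum().round(4)-np.pi)
E
python3 o.py
```

```text
14.9333 [-0.101  0.297  0.274  0.006  2.512  1.473] [0.5104 0.0063 0.5979] [ 3.139e+00 -5.900e-02  2.000e-03] 0.0156 [-0.4  0.2 -1.5] sum -0.05889265358979312
```

servo_tool(
  series="1 3 0 -3 0;1 6 0 -6 0;1 6 0 -6 0",
)

```text
time: 15.18
tool_pos: [0.5281, 0.0058, 0.5911]
ee_rot: [3.14, -0.077, 0.002]
wrist_force: [-0.4, 0.0, -0.5]
width: 0.0156
```

```bash
python3 o.py
```

```text
15.1833 [-0.1    0.312  0.274  0.01   2.479  1.476] [0.5281 0.0058 0.5911] [ 3.14e+00 -7.70e-02  2.00e-03] 0.0156 [-0.4  0.  -0.5] sum -0.07659265358979317
```

servo_tool(
  series="1 12 0 -20 0;1 12 0 -20 0;1 12 0 -20 0",
)

```text
time: 15.43
tool_pos: [0.5235, 0.0054, 0.599]
ee_rot: [3.14, -0.097, 0.002]
wrist_force: [-0.4, 0.7, -1.0]
width: 0.0158
```

```bash
python3 o.py
```

```text
15.4333 [-0.104  0.297  0.274  0.014  2.474  1.476] [0.5235 0.0054 0.599 ] [ 3.14e+00 -9.70e-02  2.00e-03] 0.0158 [-0.4  0.7 -1. ] sum -0.09659265358979319
```

About 0.02 rad per push, x steady. I repeat in short calls.

servo_tool(
  series="1 14 0 -20 0;1 14 0 -20 0",
)

```text
time: 15.6
tool_pos: [0.5248, 0.0051, 0.6045]
ee_rot: [3.14, -0.122, 0.002]
wrist_force: [0.4, 0.3, -1.3]
width: 0.0155
```

servo_tool(
  series="1 14 0 -20 0;1 14 0 -20 0",
)

```text
time: 15.77
tool_pos: [0.5251, 0.0049, 0.6104]
ee_rot: [3.14, -0.146, 0.002]
wrist_force: [-0.2, -0.4, -1.5]
width: 0.0157
```

servo_tool(
  series="1 14 0 -20 0;1 14 0 -20 0",
)

```text
time: 15.93
tool_pos: [0.5244, 0.0047, 0.617]
ee_rot: [3.14, -0.17, 0.002]
wrist_force: [-0.8, 0.2, -1.8]
width: 0.016
```

servo_tool(
  series="1 14 0 -20 0;1 14 0 -20 0",
)

```text
time: 16.1
tool_pos: [0.523, 0.0044, 0.6242]
ee_rot: [3.141, -0.195, 0.002]
wrist_force: [-0.8, -0.1, -1.5]
width: 0.0159
```

```bash
python3 o.py
```

```text
16.1 [-0.114  0.254  0.274  0.032  2.42   1.481] [0.523  0.0044 0.6242] [ 3.141e+00 -1.950e-01  2.000e-03] 0.0159 [-0.8 -0.1 -1.5] sum -0.1938926535897929
```

servo_tool(
  series="1 15 0 -20 0;1 15 0 -20 0",
)

```text
time: 16.27
tool_pos: [0.523, 0.0042, 0.6308]
ee_rot: [3.141, -0.22, 0.002]
wrist_force: [0.2, 0.4, -0.8]
width: 0.0161
```

servo_tool(
  series="1 15 0 -20 0;1 15 0 -20 0",
)

```text
time: 16.43
tool_pos: [0.5221, 0.004, 0.6379]
ee_rot: [3.141, -0.245, 0.002]
wrist_force: [-0.8, -0.6, -1.8]
width: 0.0159
```

servo_tool(
  series="1 15 0 -20 0;1 15 0 -20 0",
)

```text
time: 16.6
tool_pos: [0.5201, 0.0039, 0.6458]
ee_rot: [3.141, -0.271, 0.002]
wrist_force: [-0.0, -0.0, -1.2]
width: 0.016
```

servo_tool(
  series="1 15 0 -20 0;1 15 0 -20 0",
)

```text
time: 16.77
tool_pos: [0.5173, 0.0037, 0.6542]
ee_rot: [3.141, -0.297, 0.002]
wrist_force: [-0.6, -0.1, -0.8]
width: 0.016
```

servo_tool(
  series="1 15 0 -20 0;1 15 0 -20 0",
)

```text
time: 16.93
tool_pos: [0.5137, 0.0035, 0.6631]
ee_rot: [3.141, -0.323, 0.002]
wrist_force: [-0.4, 0.5, -1.5]
width: 0.0158
```

servo_tool(
  series="1 15 0 -20 0;1 15 0 -20 0",
)

```text
time: 17.1
tool_pos: [0.5092, 0.0034, 0.6724]
ee_rot: [3.141, -0.35, 0.002]
wrist_force: [0.0, -0.6, -2.0]
width: 0.0158
```

```bash
python3 o.py; python3 - <<'E'
# refine head/disc geometry: disc plane in several stored views, wrist rim plane
from h import *
def plane(q,tol,c=None):
    rng=np.random.default_rng(1); best=0
    for _ in range(800):
        a=q[rng.choice(len(q),3,False)]; n=np.cross(a[1]-a[0],a[2]-a[0]); n/=np.linalg.norm(n)+1e-12
        w=abs((q-a[0])@n)<tol
        if w.sum()>best: best=w.sum(); B=w
    for _ in range(3):
        c=q[B].mean(0); n=np.linalg.svd(q[B]-c,full_matrices=False)[2][2]; n*=np.sign(n[2]); B=abs((q-c)@n)<tol
    return c,n,B.sum()
for f,c in [('w1',[.568,.2447,.104]),('scene0',[.568,.2505,.104]),('side0',[.571,.2505,.104])]:
    g=np.load(f+'.npz'); X=cloud(g['d'],g['K'],g['W']).reshape(-1,3); X=X[np.isfinite(X).all(1)]
    n0=np.array([-.364,0,.931]); c=np.array(c); v=X-c; h=v@n0; rad=np.linalg.norm(v-h[:,None]*n0,axis=1)
    for nm,m in [('disc',(rad<.025)&(abs(h)<.006)),('rim',(rad>.034)&(rad<.044)&(abs(h+.016)<.006))]:
        q=X[m]
        if len(q)>60:
            cc,n,k=plane(q,.0015); print(f,nm,len(q),k,cc.round(4),n.round(3),'tilt',np.degrees(np.arctan2(-n[0],n[2])).round(2))
E
```

```text
17.1 [-0.138  0.174  0.274  0.066  2.346  1.486] [0.5092 0.0034 0.6724] [ 3.141e+00 -3.500e-01  2.000e-03] 0.0158 [ 0.  -0.6 -2. ] sum -0.34799265358979303
w1 disc 2120 1964 [0.569  0.2445 0.1045] [-0.362 -0.004  0.932] tilt 21.25
w1 rim 2256 1974 [0.5792 0.2439 0.0912] [-0.363 -0.005  0.932] tilt 21.27
scene0 disc 581 317 [0.5677 0.2511 0.1044] [-0.36  -0.036  0.932] tilt 21.1
scene0 rim 667 386 [0.5715 0.2518 0.0887] [-0.362 -0.005  0.932] tilt 21.25
side0 disc 266 149 [0.569  0.2507 0.1059] [-0.372  0.019  0.928] tilt 21.86
side0 rim 280 116 [0.5772 0.2602 0.0925] [-0.353 -0.008  0.936] tilt 20.68
```

Tilt estimates from the rim and disc in three views agree: 21.25° (0.371 rad). One more push, then I back off and read what holds.

servo_tool(
  series="1 15 0 -20 0;1 15 0 -20 0",
)

```text
time: 17.27
tool_pos: [0.5039, 0.0032, 0.682]
ee_rot: [3.141, -0.377, 0.002]
wrist_force: [-0.2, 0.5, -1.1]
width: 0.016
```

servo_tool(
  series="1 -1 0 3 0;1 -3 0 6 0;1 -5 0 10 0;1 -5 0 10 0;1 -5 0 10 0;1 -5 0 10 0",
)

```text
time: 17.77
tool_pos: [0.4942, 0.0032, 0.5698]
ee_rot: [3.141, -0.374, 0.002]
wrist_force: [-0.4, 0.2, -0.9]
width: 0.0158
```

```bash
python3 o.py
```

```text
17.7667 [-0.147 -0.117  0.866  0.06   2.022  1.458] [0.4942 0.0032 0.5698] [ 3.141e+00 -3.740e-01  2.000e-03] 0.0158 [-0.4  0.2 -0.9] sum -0.37119265358979314
```

The tilt holds at 0.374 rad (21.4°) against 0.371 needed. I go to a viewpoint just in front of and above the disc.

servo_tool(
  series="1 -1 -1.5 2 0;1 -2.5 -4 5 0;1 -4 -6 9 0;1 -5.5 -8.5 12.5 0;1 -7 -11 16 0;1 -8.5 -13 19.5 0;1 -10 -15.5 23 0;1 -11.5 -18 26.5 0;1 -13 -20 30 0;1 -14.5 -22 33 0;1 -15.5 -23.5 35 0;1 -16 -24.2 35.9 0;1 -16 -24.2 35.9 0;1 -16 -24.2 35.9 0;1 -16 -24.2 35.9 0",
)

```text
time: 19.02
tool_pos: [0.4794, 0.2459, 0.1819]
ee_rot: [-3.138, -0.381, 0.0]
wrist_force: [-0.2, 0.0, -0.3]
width: 0.0155
```

```bash
python3 o.py; python3 - <<'E'
from h import *
T=tool(); p,d,K,W=grab('wrist'); save('w6.png',p); np.savez('w6.npz',p=p,d=d,K=K,W=W,T=T)
X=cloud(d,K,W); F=X.reshape(-1,3); Y=(F-T[:3,3])@T[:3,:3]
c=np.array([.568,.2453,.104]); n=np.array([-.363,-.004,.932]); n/=np.linalg.norm(n)
for _ in range(4):
    v=F-c; h=v@n; rad=np.linalg.norm(v-h[:,None]*n,axis=1); m=(rad<.030)&(abs(h)<.003)&np.isfinite(h); q=F[m]
    c0=q.mean(0); nn=np.linalg.svd(q-c0,full_matrices=False)[2][2]; n=nn*np.sign(nn[2])
    mm=np.zeros(480*640,np.uint8); mm[m]=1; mm=mm.reshape(480,640); ct=max(cv2.findContours(mm,0,cv2.CHAIN_APPROX_NONE)[0],key=cv2.contourArea)[:,0]
    r=(np.c_[ct,np.ones(len(ct))]@np.linalg.inv(K).T)@W[:3,:3].T; P=W[:3,3]+r*(((c0-W[:3,3])@n)/(r@n))[:,None]
    ex=np.cross([0,1,0],n); ex/=np.linalg.norm(ex); ey=np.cross(n,ex); uv=np.c_[(P-c0)@ex,(P-c0)@ey]
    cc,rr=cv2.minEnclosingCircle((uv*1000).astype(np.float32)); c=c0+ex*cc[0]/1e3+ey*cc[1]/1e3
    print(len(q),'centre',c.round(4),'r',round(rr,2),'n',n.round(3),'tilt',np.degrees(np.arctan2(-n[0],n[2])).round(2))
print('in tool:',((c-T[:3,3])@T[:3,:3]).round(4),'n tool',(n@T[:3,:3]).round(4))
E
```

```text
19.0167 [ 0.478 -0.179  1.722 -0.177  1.26   2.074] [0.4794 0.2459 0.1819] [-3.138 -0.381  0.   ] 0.0155 [-0.2  0.  -0.3] sum -0.3383926535897932
3506 centre [0.5668 0.2452 0.1038] r 25.67 n [-0.365 -0.004  0.931] tilt 21.41
3506 centre [0.5668 0.2452 0.1038] r 25.67 n [-0.365 -0.004  0.931] tilt 21.41
3506 centre [0.5668 0.2452 0.1038] r 25.67 n [-0.365 -0.004  0.931] tilt 21.41
3506 centre [0.5668 0.2452 0.1038] r 25.67 n [-0.365 -0.004  0.931] tilt 21.41
in tool: [0.0521 0.0011 0.105 ] n tool [ 0.0072  0.001  -1.    ]
```

View pics/w6.png

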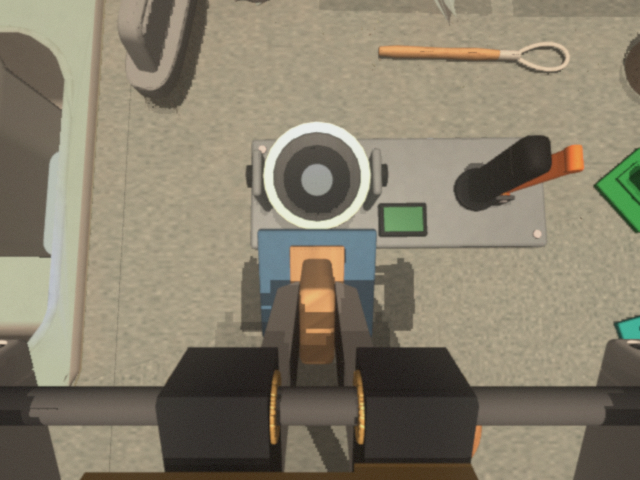

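The disc at (317,180) lies dead ahead of the tile (317,275), planes parallel and edges square. I measure the tile in the same picture for a direct tile-to-disc offset.

```bash
python3 - <<'E'
from h import *
g=np.load('w6.npz'); p,d,K,W,T=[g[k] for k in ('p','d','K','W','T')]
Y=(cloud(d,K,W)-T[:3,3])@T[:3,:3]; H,S,V=cv2.split(cv2.cvtColor(p,cv2.COLOR_RGB2HSV))
b=(H>95)&(H<125)&(S>60); b[:225]=0; b[340:]=0; b&=(Y[...,2]<.03)&(Y[...,2]>0)
q=Y[b]; c=q.mean(0)
for _ in range(4):
    c=q.mean(0); n=np.linalg.svd(q-c,full_matrices=False)[2][2]; n*=-np.sign(n[2]); r=(q-c)@n; q=q[abs(r)<.002]
print('tile back n',n.round(4),c.round(4),len(q),'z at axis',c[2]+(n[0]*c[0]+n[1]*c[1])/n[2])
print('x,y range',np.percentile(q[:,0],[.5,99.5]),np.percentile(q[:,1],[.5,99.5]), q[:,0].max(), q[:,1].min(), q[:,1].max())
E
```

```text
tile back n [ 2.1e-03 -3.0e-04 -1.0e+00] [0.0208 0.0001 0.0148] 3658 z at axis 0.014776364336598924
x,y range [-0.01148147  0.03335756] [-0.03059612  0.03288396] 0.033593672643902846 -0.030914256988651134 0.03324561866544763
```

Tile centre in tool axes is (0.4, 1.2) mm and disc centre is (52.1, 1.1) mm, gap 83 mm. I shift 5.2 cm along x, then approach to about 8 mm off the disc.

servo_tool(
  series="1 2 0 0 0;1 4 0 0 0;1 5.2 0 1 0;1 5.2 0 3 0;1 5.2 0 5 0;1 5.2 0 6.5 0;1 5.2 0 7.5 0;1 5.2 0 7.5 0;1 5.2 0 7.5 0;1 5.2 0 7.5 0;1 5.2 0 7.5 0;1 5.2 0 7.5 0",
)

```text
time: 20.07
tool_pos: [0.5526, 0.2455, 0.1276]
ee_rot: [-3.141, -0.376, 0.002]
wrist_force: [0.2, 0.3, -0.9]
width: 0.0159
```

```bash
python3 o.py; cat > g.py <<'E'
from h import *
# remaining offset, using tool pose and disc as measured (world)
T=tool(); print('disc in tool',((np.array([.5668,.2452,.1038])-T[:3,3])@T[:3,:3]).round(4),'tile face centre (.0004,.0012,.0218)','n tool',(np.array([-.365,-.004,.931])@T[:3,:3]).round(4))
E
python3 g.py; python3 g.py; python3 g.py
```

```text
20.0667 [ 0.408 -0.004  1.67  -0.16   1.132  2.02 ] [0.5526 0.2455 0.1276] [-3.141e+00 -3.760e-01  2.000e-03] 0.0159 [ 0.2  0.3 -0.9] sum -0.3433926535897931
disc in tool [0.0045 0.0003 0.0273] tile face centre (.0004,.0012,.0218) n tool [ 0.0024  0.0023 -1.    ]
disc in tool [0.0045 0.0003 0.0273] tile face centre (.0004,.0012,.0218) n tool [ 0.0024  0.0023 -1.    ]
disc in tool [0.0045 0.0003 0.0273] tile face centre (.0004,.0012,.0218) n tool [ 0.0024  0.0023 -1.    ]
```

The previous reading was taken while settling. About 4 mm in x remains, and a 5.5 mm gap. I correct x and stop short of contact.

servo_tool(
  series="1 0.2 0 0 0;1 0.4 -0.1 0 0;1 0.4 -0.1 0 0;1 0.4 -0.1 0.2 0;1 0.4 -0.1 0.2 0;1 0.4 -0.1 0.2 0;1 0.4 -0.1 0.2 0",
)

```text
time: 20.65
tool_pos: [0.5564, 0.2461, 0.1251]
ee_rot: [3.141, -0.373, 0.002]
wrist_force: [0.2, 1.2, -2.0]
width: 0.0158
```

```bash
python3 o.py; python3 g.py; python3 - <<'E'
from h import *
T=tool(); p,d,K,W=grab('wrist'); s=grab('side'); c=grab('scene'); print(tool()[:3,3])
np.savez('w7.npz',p=p,d=d,K=K,W=W,T=T)
f=lambda i,x,y,w,h:cv2.resize(i[y:y+h,x:x+w],(400,300),interpolation=cv2.INTER_CUBIC)
save('m7.png',np.vstack([np.hstack([f(p,200,150,240,180),f(s[0],290,260,80,60)]),np.hstack([f(c[0],190,310,100,75),f(c[0],160,200,240,180)])]))
# rim circle from wrist: white rim points in tool frame
Y=(cloud(d,K,W)-T[:3,3])@T[:3,:3]; H,S,V=cv2.split(cv2.cvtColor(p,cv2.COLOR_RGB2HSV))
m=(V>170)&(S<50)&(abs(Y[...,0])<.06)&(abs(Y[...,1])<.06)&(Y[...,2]>.035)&(Y[...,2]<.052); q=Y[m]; print('rim n',len(q))
if len(q)>50:
    rr=np.linalg.lstsq(np.c_[2*q[:,:2],np.ones(len(q))],(q[:,:2]**2).sum(1),rcond=None)[0]; print('rim centre in tool',rr[:2],'r',np.sqrt(rr[2]+rr[:2]@rr[:2]),'z',np.median(q[:,2]),q.min(0),q.max(0))
E
```

```text
20.65 [ 0.406  0.008  1.663 -0.159  1.131  2.018] [0.5564 0.2461 0.1251] [ 3.141e+00 -3.730e-01  2.000e-03] 0.0158 [ 0.2  1.2 -2. ] sum -0.3402926535897932
disc in tool [0.002  0.0009 0.0236] tile face centre (.0004,.0012,.0218) n tool [-6.0e-04  3.6e-03 -1.0e+00]
[0.55643975 0.24612779 0.12529942]
rim n 2163
rim centre in tool [0.0005389  0.00144522] r 0.04147096325851839 z 0.039897642336296224 [-0.01615828 -0.04920445  0.03760316] [0.04574038 0.05100308 0.05163271]
```

View pics/m7.png

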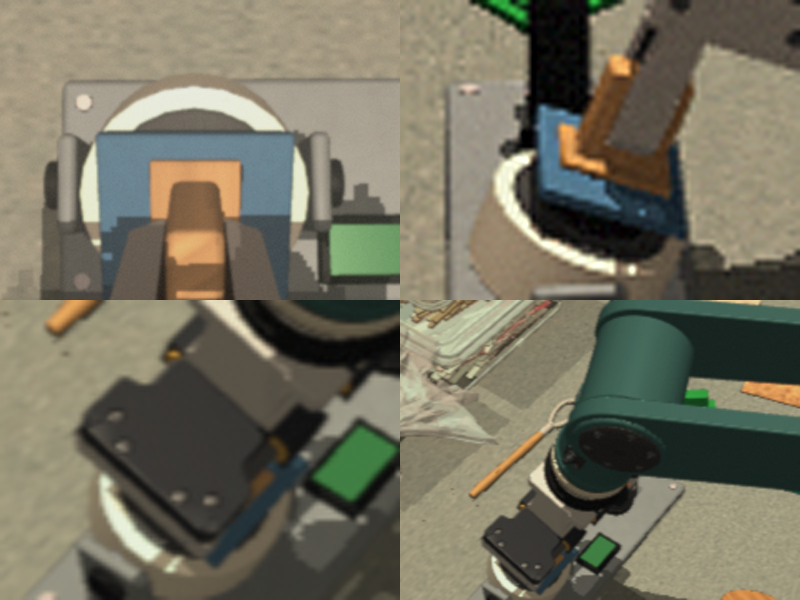

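The crop shows the tile parallel to and centred on the white rim. The rim-circle centre is (0.5, 1.4) mm in tool axes against the tile's (0.4, 1.2). The gap is about 1.9 mm by both the rim (16 mm proud) and the disc measurement. Now I press gently, about 6 mm of disc travel.

servo_tool(
  series="1 0.1 0 0 0;1 0.1 0 0.1 0;1 0.1 0 0.2 0;1 0.1 0 0.3 0;1 0.1 0 0.4 0;1 0.1 0 0.5 0;1 0.1 0 0.5 0;1 0.1 0 0.5 0;1 0.1 0 0.5 0;1 0.1 0 0.5 0",
)

```text
time: 21.63
tool_pos: [0.5593, 0.2462, 0.1213]
ee_rot: [3.142, -0.374, 0.002]
wrist_force: [-1.8, -0.4, 1.4]
width: 0.0157
```

```bash
python3 o.py; python3 g.py; python3 -c "
from h import *
T=tool();f=robot.get_obs()['wrist_force'];print('force tool',f@T[:3,:3])"
```

```text
21.6333 [ 0.404  0.016  1.662 -0.159  1.122  2.017] [0.5593 0.2462 0.1213] [ 3.142e+00 -3.740e-01  2.000e-03] 0.0157 [-1.8 -0.4  1.4] sum -0.3414926535897931
disc in tool [0.0005 0.001  0.0191] tile face centre (.0004,.0012,.0218) n tool [ 2.0e-04  3.3e-03 -1.0e+00]
force tool [-1.16377409  0.35292893 -1.90751111]
```

Contact made: about 3 N and 1-2.7 mm in. Press further.

servo_tool(
  series="1 0 0 0.1 0;1 0 0 0.2 0;1 0 0 0.3 0;1 0 0 0.35 0;1 0 0 0.35 0;1 0 0 0.35 0;1 0 0 0.35 0;1 0 0 0.35 0;1 0 0 0.35 0;1 0 0 0.35 0",
)

```text
time: 22.47
tool_pos: [0.5607, 0.2462, 0.118]
ee_rot: [-3.142, -0.374, 0.002]
wrist_force: [-2.6, 0.1, 3.8]
width: 0.0162
```

```bash
python3 o.py; python3 g.py; python3 - <<'E'
from h import *
F=[]
for i in range(4):
    T=tool(); p,d,K,W=grab('wrist'); F.append(robot.get_obs()['wrist_force']@T[:3,:3])
print('force tool',np.mean(F,0),np.std(F,0)); np.savez('w8.npz',p=p,d=d,K=K,W=W,T=T)
s=grab('side')
f=lambda i,x,y,w,h:cv2.resize(i[y:y+h,x:x+w],(400,300),interpolation=cv2.INTER_CUBIC)
save('m8.png',np.hstack([f(p,200,150,240,180),f(s[0],290,260,80,60)]))
Y=(cloud(d,K,W)-T[:3,3])@T[:3,:3]; H,S,V=cv2.split(cv2.cvtColor(p,cv2.COLOR_RGB2HSV))
m=(V>170)&(S<50)&(abs(Y[...,0])<.06)&(abs(Y[...,1])<.06)&(Y[...,2]>.025)&(Y[...,2]<.048); q=Y[m]
rr=np.linalg.lstsq(np.c_[2*q[:,:2],np.ones(len(q))],(q[:,:2]**2).sum(1),rcond=None)[0]; print('rim centre',rr[:2],'z',np.median(q[:,2]),len(q))
b=(H>95)&(H<125)&(S>60); b[:150]=0; b&=(Y[...,2]<.03)&(Y[...,2]>0); q=Y[b]
for _ in range(4):
    c=q.mean(0); n=np.linalg.svd(q-c,full_matrices=False)[2][2]; n*=-np.sign(n[2]); r=(q-c)@n; q=q[abs(r)<.002]
print('tile n tool',n.round(4),'back z',c[2]+(n[0]*c[0]+n[1]*c[1])/n[2],'x max',q[:,0].max(),'y',q[:,1].min(),q[:,1].max())
E
```

```text
22.4667 [ 0.403  0.021  1.664 -0.159  1.115  2.017] [0.5607 0.2462 0.118 ] [-3.142e+00 -3.740e-01  2.000e-03] 0.0162 [-2.6  0.1  3.8] sum -0.3415926535897933
disc in tool [0.0005 0.001  0.0155] tile face centre (.0004,.0012,.0218) n tool [ 3.0e-04  3.2e-03 -1.0e+00]
force tool [-0.34386809  0.51849301 -4.41099787] [0.16767522 0.55100225 0.52108465]
rim centre [-0.00032496  0.00155827] z 0.03170592594763244 2302
tile n tool [ 1.e-03  4.e-04 -1.e+00] back z 0.014816441964802715 x max 0.03345818477256627 y -0.030774384005988174 0.03300237128740592
```

View pics/m8.png

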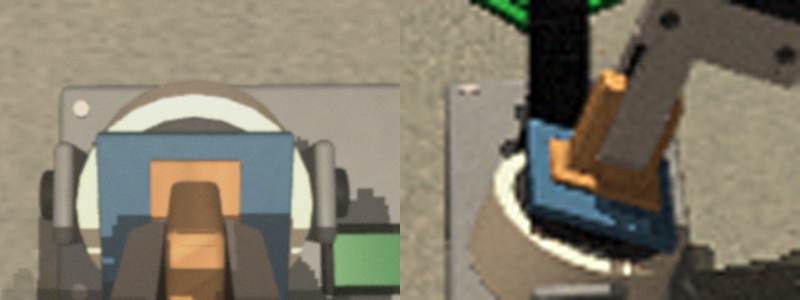

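The tile is flush (normal within 0.1° of the tool's) and centred within about 1 mm. The disc has sunk about 6.1 mm by rim geometry and about 5.3 mm by force. I make one check of the head's tilt, then hand in.

```bash
python3 - <<'E'
from h import *
g=np.load('w8.npz'); p,d,K,W=[g[k] for k in ('p','d','K','W')]
X=cloud(d,K,W); H,S,V=cv2.split(cv2.cvtColor(p,cv2.COLOR_RGB2HSV)); v=X-np.array([.5668,.2452,.1038]); n=np.array([-.363,-.004,.932]); h=v@n; rad=np.linalg.norm(v-h[...,None]*n,axis=-1)
q=X[(V>170)&(S<50)&(rad>.035)&(rad<.045)&(abs(h+.016)<.005)]
for _ in range(4):
    c=q.mean(0); m=np.linalg.svd(q-c,full_matrices=False)[2][2]; m*=np.sign(m[2]); q=q[abs((q-c)@m)<.0015]
print(len(q),m,'tilt',np.degrees(np.arctan2(-m[0],m[2])))
print(robot.close_job())
E
```

```text
2136 [-0.36416071 -0.00325473  0.93133044] tilt 21.356058963404102
the job is handed in; nothing more can be done
None
```

I took the blank reading, then pressed the blue tile onto the disc and handed the job in with it still held there. The robot clock showed about 23 s.

- **Blank reading:** with the disc empty, I squeezed the trigger to a jaw width of 32.4 mm (32 mm is home) and released it. The trigger image returned to within about 4 pixels of where it started.
- **Tile grip:** the first grip was too shallow because I lifted before the fingers had closed. I set the tile back on the mat and regripped it deeper.
- **Tilt:** the moves have no tilt axis, so I leaned the tool by repeatedly reaching past the arm's limit in free space. It held at 0.374 rad (21.4°); the disc measured 21.3–21.4°.

Last checks:
- **Flush and centred:** the tile's normal was within 0.1° of the tool's and about 0.2° of the disc's. The tile was within about 1 mm of centre.
- **Disc travel:** about 6.1 mm judged from the rim, but about 5.3 mm judged from the force (5.5 ± 0.5 N). The two differ slightly but are both near half travel.
- **Head:** its tilt was 21.36° at the end and 21.27° before, so it did not turn.

Points that disagreed or are uncertain:
- **Cameras:** the fixed cameras disagreed with the wrist camera by 4–6 mm in y. I used the wrist camera, and the widths and forces at the trigger and handle fit it.
- **Joint 5:** it briefly read 2.654 rad against the stated limit of 2.65.
- **Bystanders:** I planned paths to clear them but did not measure them again at the end.

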